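Box the rusks from the tunnel toaster on the kitchen scale

ROBOT

A 7-joint arm with a two-finger parallel gripper is mounted at the origin on the work surface. World frame = base frame: x ahead of the robot, y to its left, z up, the work surface at z = 0. Lengths are in m, angles in degrees, forces in N, time in s.
With the tool pointing down it reaches from about 0.425 to 0.875 m from the base axis. Payload 4.7 kg.
Tool frame: the origin (TCP) lies on the centre line of the jaws, within the pads' length; the fingertips stand 17 mm ahead of it and the grasp point (between the pads) lies 2 mm behind it; z points along the fingers, y is the line along which they close (so a half turn about z gives the same grasp; the last joint's range is limited). The gripper opens to 87 mm and grips with 3 to 60 N. Pads are 19 mm wide; open, the fingers measure 117 mm over their backs; the gripper's body (75 mm by 190 mm) begins 51 mm behind the grasp point.
Start: joints at [-65.942, 18.392, -4.016, 83.108, 1.295, 78.541, -3.26], TCP at [0.257, 0.597, 0.24] pointing down, gripper open.
Joint ranges: [-163.93, 163.93], [-17.29, 119.83], [-79.2, 71.16], [3.27, 140.29], [-89.18, 269.18], [5.43, 117.66], [-154.24, 154.24]. Speed limits (degrees/s): [147.25, 147.25, 180, 180, 180, 180, 180].

INTERFACE

Orientations are given as [roll, pitch, yaw] about the fixed x, y, z axes, in that order (R = Rz(yaw) Ry(pitch) Rx(roll)).
In Python, from cell import env, read_camera gives the robot as it stands.
- The arm moves only by the shell command python3 -m jog 'ROWS' [FORCE]. ROWS is JSON, a list of rows, each a list of 5 numbers: the opening, from 0 (shut) to 1 (fully open), then the shift along the tool's x, y, z each as a share of 0.02 m, from -1 to 1, then the turn about the tool's z as a share of 45 degrees, from -1 to 1. In form: [[gripper, x, y, z, yaw], ...]. A call has 1 to 12 rows; each row shifts and turns the commanded pose from where the row before left it, along the tool's axes as they then stand; what a row does not reach is not made up. A row lasts 1/12 s, in which the tool goes at most 41.7 mm and 7.16 degrees, less where a joint would pass 70% of its speed; a pose out of reach is approached as far as the arm can. A call with a number of a shift or a turn outside -1 to 1 is refused whole. A call with a gripper value outside its range is refused whole. The fingers move at their own pace and stop on an object; FORCE is the grip in N (left out, the last holds). Time passes only in rows, so rows that do not move let the fingers close. It gives the time, the measured TCP pose, the force, the opening and the grip force at its end, in the units of the state.
- env.get_obs(): the state, without advancing time (a new reading comes with each control period).
- read_camera(name): name is "side" or "top"; returns a dict with "color" (400x640x3 uint8, red, green, blue), "range_z" (400x640 float32, m along the optical axis (not along the pixel's ray), 0 where there is no reading), "mtx" (3x3 intrinsics, pixels), "k1" (the pictures are not rectified: a ray, as slopes to the right and down, at radius r is drawn at 1 + k1 r^2 times it, then the intrinsics apply), "world_from_camera" (4x4, takes a point from camera to world coordinates). Camera axes: x right, y down, z forward; pixel columns grow to the right and rows downward; lengths in m; the calibration is good to about 2 mm. A picture is of the moment at which its call begins.
- env.sign_off(): hands the job in; it is judged then, once.
The state is a dict: "time_s": time; "qpos": joint angles; "joint_velocities": joint speeds; "effort": joint torques, N m; "tool_pos": TCP position; "tool_rot": TCP orientation; "force": force on the tool from outside, world axes, zero at the start; "wrist_torque": the same for the moment, N m; "grip_width": finger opening in m; "grasp_force": force on a finger pad.
Only numpy, scipy, OpenCV 4.12 (cv2) and the standard library are available. Lean on these libraries where they do the work, as an engineer would, in place of code of your own. Each camera call takes 0.05 s, during which the arm holds its last target. There are 200 camera calls.

TASK

Box up the finished rusks by weight: take the lid off the clear container and park it on the green trivet, and stand the empty container level in the middle of the kitchen scale's raised platform. Then collect every rusk from the toaster's catch tray into the container, and finally put the lid back on so that it sits flush all round, leaving the closed container centred on the scale. Do not shove the mug or the white jar about.

Things in the scene. Friction and masses are not known exactly. Their poses are not given: they have to be found in the camera images.
- toaster: low stainless tunnel toaster, 420 mm wide, 245 mm high, fixed, at the back of the counter, front (-x of its frame) towards the robot. Origin: on the counter under the middle of its catch tray; z up. Its front face is at x = +155 mm; from there a slide slopes down to the catch tray at x = +93 mm
- tray (a point): middle of the catch tray's flat floor, 12 mm above the counter; axes as the toaster's. The tray is 176 mm deep (x) by 416 mm wide (y), with lips 12 mm above its floor on the front and both sides
- container: clear plastic storage container, open box 150 mm (x) by 220 mm (y) by 90 mm high with a grey line round its rim; walls and floor 4 mm, about 0.45 kg. Origin: centre of its underside; z up. At the start it stands on the counter with the lid on, to the left or the right, the scale on the other side
- grip_a (a point): moulded grip in the middle of the container's long +x side, a place to lift it: point at rim height, in the middle of the thickness. Here wall and grip are 12 mm thick together (container x from 71 to 83 mm), 70 mm wide, from the rim down 42 mm; can be pinched from above, one finger inside, once the lid is off
- grip_b (a point): the same grip on the other long side, -x
- lid: grey plastic lid, plate 156 mm (x) by 226 mm (y) by 5 mm, about 0.16 kg; two end clips, swung out and of no part in the job, widen it to 270 mm in y. Origin: centre of the plate's underside; z up. Under it a rib 134 by 204 mm, 6 mm deep, drops inside the container's walls with 4 mm play all round. Seated, its origin is 90 mm above the container's. Fits either way round
- lid_bar (a point): top centre of the lid's grip bar, 33 mm above the lid's origin; the bar is 14 mm thick (lid x), 90 mm long (lid y) and stands 28 mm above the plate
- scale: kitchen scale, fixed, body 215 mm (x) by 185 mm (y) by 40 mm high, display at -x. Origin: on the counter under the centre of its platform; z up. The platform is a raised square steel plate 150 mm by 150 mm whose top is 62 mm above the origin; it does not move
- trivet: round green silicone trivet, 190 mm across, 8 mm thick, fixed, lying on the counter in front of the toaster. Origin: centre of its underside
- rusk1: hard-baked rusk finger, a bar 100 mm (x) by 30 mm by 30 mm, about 45 g; origin at its centre, x along its length. At the start it lies flat in the catch tray, long side roughly along the toaster's x. Three to five rusks are there; an absent one reads None
- rusk2: hard-baked rusk finger, a bar 100 mm (x) by 30 mm by 30 mm, about 45 g; origin at its centre, x along its length. At the start it lies flat in the catch tray, long side roughly along the toaster's x. Three to five rusks are there; an absent one reads None
- rusk3: hard-baked rusk finger, a bar 100 mm (x) by 30 mm by 30 mm, about 45 g; origin at its centre, x along its length. At the start it lies flat in the catch tray, long side roughly along the toaster's x. Three to five rusks are there; an absent one reads None
- rusk4: hard-baked rusk finger, a bar 100 mm (x) by 30 mm by 30 mm, about 45 g; origin at its centre, x along its length. At the start it lies flat in the catch tray, long side roughly along the toaster's x. Three to five rusks are there; an absent one reads None
- rusk5: hard-baked rusk finger, a bar 100 mm (x) by 30 mm by 30 mm, about 45 g; origin at its centre, x along its length. At the start it lies flat in the catch tray, long side roughly along the toaster's x. Three to five rusks are there; an absent one reads None
- mug: white mug, 80 mm wide, 92 mm high, beyond the left place; bystander; origin: centre of its underside
- flourjar: white jar with steel cap, 90 mm wide, 150 mm high, beyond the right place; bystander; origin: centre of its underside
Not all that is in view belongs to the job. Leave any black look-alike of the rusk3 alone.

How it is judged:
By the outcome, as a careful person would: the job done as asked, in the order asked, and still so for the second after the job is handed in, with the robot touching nothing.
Of rusk1, rusk2, rusk3, rusk4, rusk5 only 3 to 5 are there at a start; the rules pass over those that are not, and their reading is None.
At some moment in a run one of rusk1, rusk2, rusk3, rusk4, rusk5, lid may be knocked a few centimetres aside while the robot is not near it.
Once in a run the grip may slacken for a moment while it holds something.
It also fails if it takes over 210 s, if anything falls off the work surface, if the arm or the gripper's body presses on something with over 40 N, if the wrist force passes 120 N, or if a joint passes its speed limit or range.

## Working session

There is one attempt and no reset: what is moved stays moved. The work goes in short steps, Python scripts to look and compute and a shell command to move; the robot and the scene stay as the last step left them, time stands still between calls to the robot, and variables do not carry over. Pictures are saved under pics/ and viewed, at most 14 in all, crops included, and the job is handed in when it is done.

```bash
ls; mkdir -p pics; python3 - <<'E'
from cell import env, read_camera
import cv2,numpy as np
print(env.get_obs())
for n in("top","side"):
    c=read_camera(n); cv2.imwrite(f"pics/{n}0.png",c["color"][:,:,::-1]); print(n,c["mtx"],c["k1"],c["world_from_camera"])
E
```

```text
pics
{'time_s': 0.0, 'qpos': array([-65.93994198,  18.43918219,  -4.01483389,  83.17510108,
         1.29508676,  78.53972529,  -3.25929007]), 'joint_velocities': array([ 0.06416437,  0.0862774 , -0.10750717, -0.00223709, -0.04491609,
        0.04680174, -0.01194011]), 'effort': array([-5.08877019e-04, -4.91285527e+01, -4.04332392e-01, -3.12533212e+01,
       -6.39488082e-02,  4.37767943e-02,  1.79904182e-04]), 'tool_pos': array([0.25645475, 0.59670691, 0.23845824]), 'tool_rot': array([-1.79891235e+02,  6.01572552e-03,  1.56749767e+02]), 'force': array([ 0.6813908 , -0.75613894, -0.21617559]), 'wrist_torque': array([-0.00769069, -0.04193805,  0.01665369]), 'grasp_force': 0.0, 'grip_width': 0.08707475082012665}
top [[418.00504003   0.         318.82914925]
 [  0.         418.00504003 200.64556368]
 [  0.           0.           1.        ]] -0.091999611460339 [[ 2.84605028e-03 -9.87531021e-01  1.57398803e-01  3.25091557e-01]
 [-9.99995306e-01 -2.98922889e-03 -6.72936111e-04  1.11863972e-02]
 [ 1.13504633e-03 -1.57396149e-01 -9.87534893e-01  1.14891428e+00]
 [ 0.00000000e+00  0.00000000e+00  0.00000000e+00  1.00000000e+00]]
side [[395.62064633   0.         324.54897767]
 [  0.         395.62064633 193.92764528]
 [  0.           0.           1.        ]] -0.05712663676065959 [[ 0.75066904 -0.41109439  0.51720151 -0.04640517]
 [-0.66059553 -0.47943214  0.57771824 -0.60231529]
 [ 0.0104663  -0.7753362  -0.63146198  0.77391415]
 [ 0.          0.          0.          1.        ]]
```

View pics/top0.png

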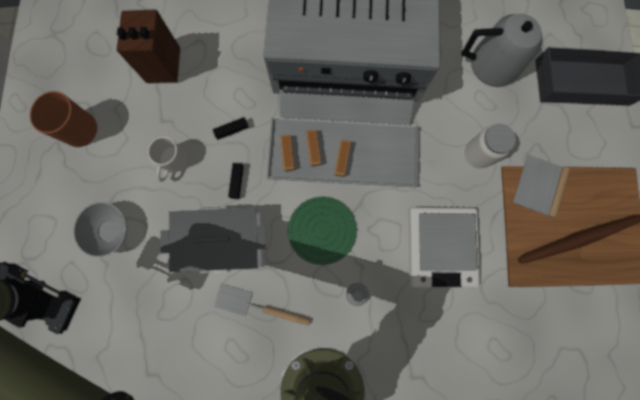

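View pics/side0.png

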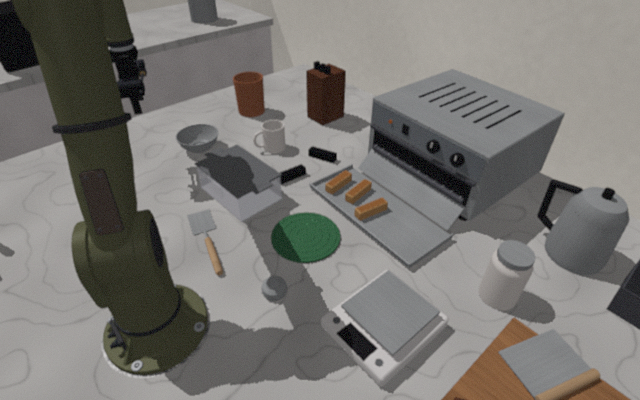

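The top view shows the lidded container at about (213,238), the trivet at (322,230), the scale platform at (447,241), and three rusks at (288,153), (314,147) and (344,158). The black look-alikes lie outside the tray at (231,128) and (237,180). The side view shows the same three rusks at (340,181), (358,191) and (371,208).

```bash
cat > h.py <<'E'
from cell import env, read_camera
import cv2, numpy as np
def slopes(c,uv):
    d=np.array([c["k1"],0,0,0,0.])
    return cv2.undistortPoints(np.array(uv,float).reshape(-1,1,2),c["mtx"],d).reshape(-1,2)
def cloud(c):
    u,v=np.meshgrid(np.arange(640),np.arange(400)); s=slopes(c,np.stack([u,v],-1))
    z=c["range_z"].reshape(-1,1); P=np.c_[s*z,z]; T=c["world_from_camera"]
    W=(P@T[:3,:3].T+T[:3,3]).reshape(400,640,3); W[c["range_z"]==0]=np.nan; return W
def atz(c,uv,z):
    s=slopes(c,uv); T=c["world_from_camera"]; d=np.c_[s,np.ones(len(s))]@T[:3,:3].T
    return T[:3,3]+d*((z-T[2,3])/d[:,2:])
def tri(c1,p1,c2,p2):
    A=[];b=[]
    for c,p in((c1,p1),(c2,p2)):
        T=c["world_from_camera"]; d=T[:3,:3]@np.r_[slopes(c,[p])[0],1]; d/=np.linalg.norm(d)
        M=np.eye(3)-np.outer(d,d); A.append(M); b.append(M@T[:3,3])
    x=np.linalg.lstsq(np.vstack(A),np.hstack(b),rcond=None)[0]
    return x
def project(c,P):
    T=np.linalg.inv(c["world_from_camera"]); p=np.atleast_2d(P)@T[:3,:3].T+T[:3,3]; s=p[:,:2]/p[:,2:]
    s=s*(1+c["k1"]*(s**2).sum(1,keepdims=True)); return s*[c["mtx"][0,0],c["mtx"][1,1]]+[c["mtx"][0,2],c["mtx"][1,2]]
def rect(P):
    return cv2.minAreaRect((P[:,:2]*1000).astype(np.float32))
def blobs(m,mn=30):
    n,l,s,_=cv2.connectedComponentsWithStats(m.astype(np.uint8)); return [l==i for i in range(1,n) if s[i,4]>=mn]
def hue(c): return cv2.cvtColor(c["color"],cv2.COLOR_RGB2HSV)
E
python3 - <<'E'
from h import *
for n in("top","side"):
    c=read_camera(n);W=cloud(c);H=hue(c)
    x,y,z=W[...,0],W[...,1],W[...,2]
    cu=(x>.3)&(x<.6)&(abs(y)<.1)&(z<.05)
    print(n,"counter z",np.nanmedian(z[(x>.3)&(x<.36)&(abs(y)<.05)]))
    org=(H[...,0]<20)&(H[...,1]>110)&(x>.5)&(x<.85)&(abs(y)<.25)
    for b in blobs(org): P=W[b];print("rusk",rect(P),np.percentile(P[:,2],[5,50,95]).round(4))
    g=(H[...,0]>45)&(H[...,0]<90)&(H[...,1]>90)&(x>.3)&(x<.65)&(abs(y)<.2)&(z<.03)
    for b in blobs(g,300): print("triv",rect(W[b]),np.nanmedian(z[b]))
    for nm,r in(("plat",(y<-.15)&(y>-.5)&(z>.054)&(z<.07)),("body",(y<-.15)&(y>-.5)&(z>.03)&(z<.047)),("lidplate",(y>.1)&(y<.5)&(z>.086)&(z<.103)),("lidbar",(y>.1)&(y<.5)&(z>.113)&(z<.135))):
        for b in blobs(r&(x>.25)&(x<.65),60): P=W[b];print(nm,b.sum(),rect(P),np.percentile(P[:,2],[5,50,95]).round(4))
    t=(H[...,1]<80)&(z>.005)&(z<.03)&(x>.5)&(x<.8)&(abs(y)<.3)
    for b in blobs(t,800): print("tray",rect(W[b]),np.percentile(z[b],[5,50,95]).round(4))
E
python3 - <<'E'
import cv2
a=cv2.imread('pics/top0.png')[190:300,130:290]; b=cv2.imread('pics/top0.png')[190:300,390:510]; 
cv2.imwrite('pics/crop1.png',cv2.resize(cv2.hconcat([a,b]),None,fx=2.8,fy=2.8,interpolation=cv2.INTER_CUBIC))
E
```

```text
top counter z 0.001028614074978007
rusk ((650.7642211914062, 26.03458023071289), (94.86554718017578, 25.789657592773438), 8.245609283447266) [0.0382 0.0418 0.0455]
rusk ((636.548828125, 97.91922760009766), (95.536376953125, 25.8946533203125), 7.439990997314453) [0.0376 0.0415 0.045 ]
rusk ((621.2413330078125, -54.12749481201172), (25.749977111816406, 95.46092224121094), 79.38159942626953) [0.0374 0.0417 0.0452]
triv ((425.5574951171875, 1.5500030517578125), (176.95285034179688, 180.43800354003906), 45.15107727050781) 0.007460878068214161
plat 3192 ((391.66558837890625, -327.5826110839844), (150.35411071777344, 149.4125213623047), 89.60765838623047) [0.0579 0.0612 0.0644]
body 67 ((619.3057250976562, -425.3994140625), (70.2464370727539, 18.799381256103516), 48.928714752197266) [0.031  0.0386 0.0461]
body 2185 ((379.36083984375, -326.8913879394531), (185.51751708984375, 214.6409454345703), 89.4699935913086) [0.0339 0.039  0.0427]
lidplate 121 ((618.0306396484375, 428.3393859863281), (82.47404479980469, 61.07858657836914), 89.6645278930664) [0.0871 0.0906 0.094 ]
lidplate 5627 ((393.352
[... 1290 characters left out ...]
48438) [0.0553 0.0621 0.0689]
body 3182 ((377.51605224609375, -329.14105224609375), (184.65724182128906, 215.151611328125), 89.1077880859375) [0.0332 0.0392 0.0419]
body 205 ((620.5304565429688, -455.6639404296875), (41.21450424194336, 88.84230041503906), 11.607254028320312) [0.0308 0.0388 0.0463]
lidplate 2451 ((389.9693603515625, 281.50286865234375), (161.87435913085938, 276.05322265625), 2.9876351356506348) [0.091  0.0942 0.097 ]
lidbar 116 ((390.3822937011719, 278.5472412109375), (15.787171363830566, 90.45178985595703), 3.6798393726348877) [0.1142 0.1203 0.1228]
tray ((643.9700927734375, -55.32176208496094), (423.47705078125, 183.52610778808594), 86.72293853759766) [0.0098 0.0125 0.025 ]
```

View pics/crop1.png

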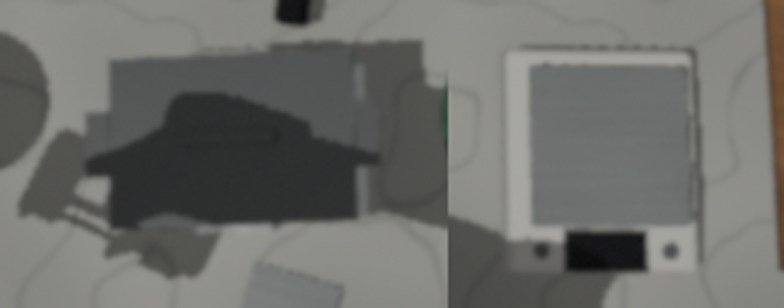

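Both views agree within about 4 mm, and the sizes and heights match the text (lid bar top about 0.122, platform 0.062, rusk tops 0.042). First I'll go to the lid bar.

```bash
cat >> h.py <<'E'
def go(x,y,z,yaw=None):
    "shares left: turn, then shift in tool axes after the turn"
    o=env.get_obs(); p=o["tool_pos"]; w=o["tool_rot"][2]; yaw=w if yaw is None else yaw
    t=-((yaw-w+90)%180-90); a=np.radians(w-t); d=np.array([x,y,z])-p
    s=np.array([np.cos(a)*d[0]+np.sin(a)*d[1], np.sin(a)*d[0]-np.cos(a)*d[1], -d[2]])/.02
    print("yaw",round(t/45,3),"xyz",s.round(3),"at",p.round(4),round(w,2))
E
python3 -m jog '[[1,0,0,0,0.15],[1,0,0,0,0.15],[1,0,0,0,0.15],[1,0,0,0,0.15],[1,0,0,0,0.15],[1,0,0,0,0.15],[1,0,0,0,0.15],[1,0,0,0,0.15],[1,0,0,0,0.15],[1,0,0,0,0.06],[1,0,0,0,0]]'
python3 -c "
from h import *
go(.392,.2785,.19,93.2);print(env.get_obs()['qpos'])"
```

```text
time_s: 1.12
tool_pos: [0.2565, 0.5971, 0.2393]
tool_rot: [-180.0, 0.0, 93.2]
force: [-1.0, -0.0, 0.4]
grip_width: 0.0874
grasp_force: 0.0
yaw 0.001 xyz [-16.284   5.875   2.464] at [0.2565 0.5971 0.2393] 93.24
[-72.41098159  18.23901925   4.21944339  83.39827118  -1.33816228
  78.43866306 -64.89264752]
```

```bash
python3 -m jog '[[1,-1,0.4,0,0],[1,-1,0.4,0,0],[1,-1,0.4,0,0],[1,-1,0.4,0,0],[1,-1,0.4,0,0],[1,-1,0.4,0,0],[1,-1,0.4,0,0],[1,-1,0.4,0,0],[1,-1,0.4,0,0],[1,-1,0.4,0,0],[1,-1,0.4,0,0],[1,-1,0.4,0,0]]'
python3 -m jog '[[1,-1,0.3,0,0],[1,-1,0.3,0.5,0],[1,-1,0.3,0.5,0],[1,-1,0.175,0.7,0],[1,-0.28,0,0.7,0],[1,0,0,0,0],[1,0,0,0,0],[1,0,0,0,0]]'
python3 - <<'E'
from h import *
go(.392,.2785,.115,93.2);print(env.get_obs()['qpos'])
c=read_camera("top");W=cloud(c);x,y,z=np.moveaxis(W,2,0)
for nm,r in (("bar",(z>.113)&(z<.13)),("plate",(z>.088)&(z<.1))):
  r=r&(abs(x-.39)<.12)&(abs(y-.28)<.16)
  for b in blobs(r,60): print(nm,b.sum(),rect(W[b]))
for n in("side","top"):
    cv2.imwrite(f"pics/{n}1.png",read_camera(n)["color"][:,:,::-1])
a=cv2.imread("pics/side1.png")[110:270,130:330]; b=cv2.imread("pics/top1.png")[160:320,110:310]
cv2.imwrite("pics/c1.png",cv2.resize(cv2.hconcat([a,b]),None,fx=2,fy=2,interpolation=2))
E
```

```text
time_s: 2.12
tool_pos: [0.3666, 0.362, 0.2396]
tool_rot: [180.0, -0.0, 93.4]
force: [0.4, -0.5, 0.2]
grip_width: 0.0872
grasp_force: 0.0
time_s: 2.78
tool_pos: [0.3927, 0.2801, 0.1924]
tool_rot: [179.9, -0.1, 93.4]
force: [-0.1, 0.9, 0.1]
grip_width: 0.087
grasp_force: 0.0
yaw 0.005 xyz [-0.079 -0.038  3.87 ] at [0.3927 0.2801 0.1924] 93.41
[-54.95065842  -0.80005705  16.24711519 110.48687481   0.21488536
  70.20229328 -35.37160592]
bar 115 ((394.14825439453125, 258.9131774902344), (14.21653938293457, 47.534095764160156), 4.638481616973877)
plate 2991 ((396.89227294921875, 218.474609375), (166.44595336914062, 143.17880249023438), 3.6993417739868164)
```

View pics/c1.png

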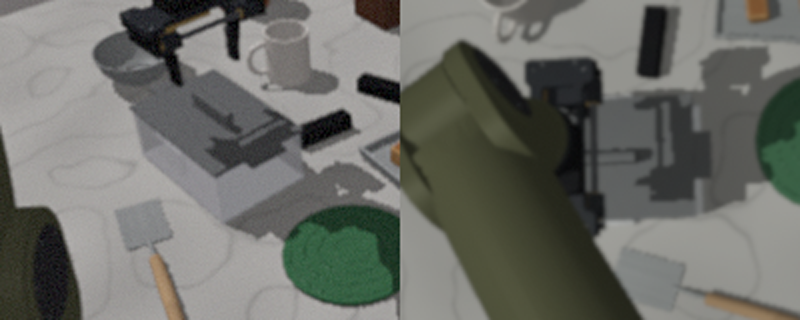

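The crop shows the open gripper straddling the bar: fingers at about (175,65) and (235,40) in the left half, bar at (625,155) in the right half. I'll descend and grip.

```bash
python3 -m jog '[[1,0,0,0.9,0],[1,0,0,0.9,0],[1,0,0,0.9,0],[1,0,0,0.8,0],[1,0,0,0.37,0],[1,0,0,0,0],[1,0,0,0,0],[1,0,0,0,0]]'
python3 -m jog '[[0,0,0,0,0],[0,0,0,0,0],[0,0,0,0,0],[0,0,0,0,0],[0,0,0,0,0],[0,0,0,0,0],[0,0,0,0,0],[0,0,0,0,0],[0,0,0,0,0],[0,0,0,0,0]]' 40
```

```text
time_s: 3.6
tool_pos: [0.3931, 0.2796, 0.115]
tool_rot: [179.9, -0.1, 93.3]
force: [0.8, 0.3, 0.8]
grip_width: 0.0873
grasp_force: 0.0
time_s: 4.43
tool_pos: [0.3927, 0.2789, 0.1142]
tool_rot: [180.0, -0.0, 93.3]
force: [-0.7, 0.0, -0.6]
grip_width: 0.0283
grasp_force: 0.0
```

```bash
python3 -m jog '[[0,0,0,0,0],[0,0,0,0,0],[0,0,0,0,0],[0,0,0,0,0],[0,0,0,0,0],[0,0,0,0,0]]' 
python3 -m jog '[[0,0,0,-0.3,0],[0,0,0,-0.5,0],[0,0,0,-0.8,0],[0,0,0,-0.8,0],[0,0,0,-0.8,0],[0,0,0,0,0],[0,0,0,0,0]]'
python3 -c "
from h import *
go(.435,0,.115,90.5)"
```

```text
time_s: 4.93
tool_pos: [0.3928, 0.279, 0.1142]
tool_rot: [180.0, -0.0, 93.3]
force: [0.2, -0.4, -0.2]
grip_width: 0.0135
grasp_force: 40.0
time_s: 5.52
tool_pos: [0.3932, 0.2794, 0.1793]
tool_rot: [179.9, -0.1, 93.3]
force: [0.4, 0.0, -2.2]
grip_width: 0.0134
grasp_force: 40.0
yaw 0.062 xyz [-13.987   1.969   3.214] at [0.3932 0.2794 0.1793] 93.3
```

```bash
python3 -m jog '[[0,0,0,0,0.062],[0,-0.6,0.16,0,0],[0,-1,0.18,0,0],[0,-1,0.18,0,0],[0,-1,0.18,0,0],[0,-1,0.18,0,0],[0,-1,0.18,0,0],[0,-1,0.18,0,0],[0,-1,0.18,0,0],[0,-1,0.18,0,0],[0,-1,0.18,0,0],[0,-1,0.18,0,0]]'
python3 -m jog '[[0,-1,0,0,0],[0,-1,0,0,0],[0,-1,0,0,0],[0,-0.4,0,0.5,0],[0,0,0,0.7,0],[0,0,0,0.7,0],[0,0,0,0,0],[0,0,0,0,0],[0,0,0,0,0]]'
python3 -c "
from h import *
go(.435,0,.036,90.5)"
```

```text
time_s: 6.52
tool_pos: [0.433, 0.0651, 0.1772]
tool_rot: [-179.9, 0.0, 90.5]
force: [0.4, -0.1, -1.9]
grip_width: 0.0136
grasp_force: 40.0
time_s: 7.27
tool_pos: [0.4343, -0.0006, 0.1401]
tool_rot: [-180.0, 0.0, 90.5]
force: [0.2, -0.2, -1.5]
grip_width: 0.0134
grasp_force: 40.0
yaw 0.001 xyz [0.03  0.036 5.206] at [ 0.4343 -0.0006  0.1401] 90.55
```

```bash
python3 -m jog '[[0,0,0,0.8,0],[0,0,0,0.9,0],[0,0,0,0.9,0],[0,0,0,0.9,0],[0,0,0,0.8,0],[0,0,0,0.4,0],[0,0,0,0.1,0],[0,0,0,0.1,0],[0,0,0,0.1,0],[0,0,0,0,0],[0,0,0,0,0]]'
```

```text
time_s: 8.18
tool_pos: [0.435, -0.0005, 0.0408]
tool_rot: [179.9, -0.0, 90.5]
force: [0.3, -0.4, -1.1]
grip_width: 0.0136
grasp_force: 40.0
```

```bash
python3 -m jog '[[0,0,0,0.1,0],[0,0,0,0.07,0],[0,0,0,0,0],[0,0,0,0,0],[0,0,0,0,0],[0,0,0,0,0]]'
python3 -m jog '[[1,0,0,0,0],[1,0,0,0,0],[1,0,0,0,0],[1,0,0,0,0],[1,0,0,0,0],[1,0,0,0,0],[1,0,0,0,0],[1,0,0,0,0]]'
python3 -m jog '[[1,0,0,-0.8,0],[1,0,0,-1,0],[1,0,0,-1,0],[1,0,0,-1,0],[1,0,0,-1,0],[1,0,0,-1,0],[1,0,0,-1,0],[1,0,0,-1,0],[1,0,0,-0.5,0],[1,0,0,0,0]]'
python3 - <<'E'
from h import *
go(.46,.283,.2,93.2)
for n in("side","top"):
    c=read_camera(n);cv2.imwrite(f"pics/{n}2.png",c["color"][:,:,::-1])
a=cv2.imread("pics/side2.png")[110:310,150:400]; b=cv2.imread("pics/top2.png")[170:330,140:390]
cv2.imwrite("pics/c2.png",cv2.resize(cv2.vconcat([a,b]),None,fx=1.6,fy=1.6,interpolation=2))
E
```

```text
time_s: 8.68
tool_pos: [0.435, -0.0005, 0.0381]
tool_rot: [180.0, -0.1, 90.5]
force: [-4.7, -0.9, 11.5]
grip_width: 0.0137
grasp_force: 40.0
time_s: 9.35
tool_pos: [0.4343, -0.0007, 0.0367]
tool_rot: [-180.0, 0.0, 90.5]
force: [0.1, 0.0, -0.2]
grip_width: 0.0589
grasp_force: 0.0
time_s: 10.18
tool_pos: [0.4358, -0.0005, 0.2048]
tool_rot: [179.8, -0.1, 90.5]
force: [0.1, -0.4, 0.5]
grip_width: 0.0869
grasp_force: 0.0
yaw -0.06 xyz [14.087  1.998  0.24 ] at [ 0.4358 -0.0005  0.2048] 90.51
```

View pics/c2.png

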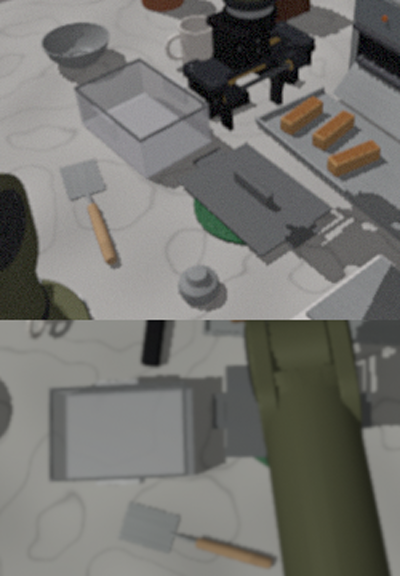

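The lid lies flat on the trivet at about (265,195) in the crop, and the container is open. Its rim corners in the side view are at about (198,164), (236,148), (280,177) and (242,197), and in the top view at (172,213), (260,212), (260,266) and (172,269). Next I measure the rim.

```bash
python3 - <<'E'
from h import *
t=read_camera("top");s=read_camera("side")
for n,c in(("t",t),("s",s)):
    W=cloud(c);x,y,z=np.moveaxis(W,2,0)
    r=(z>.078)&(z<.1)&(abs(x-.39)<.12)&(abs(y-.28)<.13)
    if r.sum()>20: print(n,r.sum(),rect(W[r]),np.median(z[r]))
    for a,b in((.0,.01),(.01,.075)):
        q=(z>a)&(z<b)&(abs(x-.39)<.07)&(abs(y-.28)<.1);print(a,q.sum())
# corners: (top,side)
for p,q in (((172.5,213),(236,147.5)),((260,212.5),(280,177.5)),((260.6,266),(242,197.5)),((172.5,269),(198,164))):
    print(tri(t,p,s,q).round(4), atz(t,[p],.09)[0].round(4), atz(s,[q],.09)[0].round(4))
# overlay model of container rim
import itertools
ims=[]
for c,o in((t,(160,190)),(s,(180,130))):
    im=cv2.resize(c["color"][o[1]:o[1]+100,o[0]:o[0]+130,::-1],None,fx=4,fy=4,interpolation=2)
    a=np.radians(3.2);R=np.array([[np.cos(a),-np.sin(a)],[np.sin(a),np.cos(a)]])
    for L,col in(([(-75,-110),(75,-110),(75,110),(-75,110)],(0,0,255)),([(71,-35),(83,-35),(83,35),(71,35)],(0,255,0))):
        P=np.array(L)/1000@R.T+[.3922,.2795]; px=project(c,np.c_[P,[.09]*4])
        cv2.polylines(im,[((px-o+.5)*4).astype(int)],True,col,1)
    ims.append(im)
cv2.imwrite("pics/c3.png",cv2.resize(cv2.vconcat(ims),None,fx=.73,fy=.73,interpolation=cv2.INTER_AREA))
E
```

```text
t 830 ((393.37408447265625, 280.51104736328125), (167.38656616210938, 223.268798828125), 3.1147072315216064) 0.08883198839802742
0.0 3263
0.01 21
s 763 ((392.4440002441406, 279.41790771484375), (167.3269805908203, 224.41123962402344), 3.271815776824951) 0.08648934930006458
0.0 592
0.01 256
[0.4595 0.391  0.0846] [0.4604 0.3882 0.09  ] [0.4541 0.3843 0.09  ]
[0.4629 0.1601 0.0931] [0.4627 0.1609 0.09  ] [0.4658 0.1632 0.09  ]
[0.3295 0.1543 0.0941] [0.3272 0.1563 0.09  ] [0.3341 0.1573 0.09  ]
[0.3178 0.3806 0.0897] [0.3174 0.3808 0.09  ] [0.3181 0.3798 0.09  ]
```

View pics/c3.png

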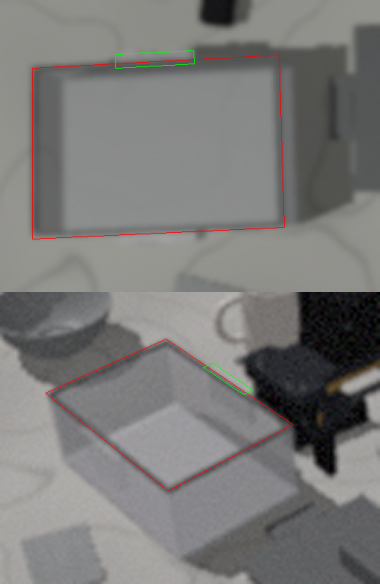

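The overlay fits the rim: in the crop, the red outline lies on the rim and the green grip at (155,58) on its +x side. Container centre is (0.393, 0.280), yaw 3.2°. Next I go to grip_a.

```bash
python3 -m jog '[[1,0,0,0,-0.06],[1,1,0.14,0,0],[1,1,0.14,0,0],[1,1,0.14,0,0],[1,1,0.14,0,0],[1,1,0.14,0,0],[1,1,0.14,0,0],[1,1,0.14,0,0],[1,1,0.14,0,0],[1,1,0.14,0,0],[1,1,0.14,0,0],[1,1,0.14,0,0]]'
python3 -m jog '[[1,1,0.3,0,0],[1,1,0.3,0,0],[1,1,0.3,0.5,0],[1,0,0,0.8,0],[1,0,0,0.8,0],[1,0,0,0.8,0],[1,0,0,0,0],[1,0,0,0,0],[1,0,0,0,0]]'
python3 -c "
from h import *
go(.4698,.2843,.07,93.2)"
```

```text
time_s: 11.38
tool_pos: [0.4521, 0.2212, 0.2011]
tool_rot: [-179.9, 0.1, 93.2]
force: [0.8, -0.5, -0.0]
grip_width: 0.0874
grasp_force: 0.0
time_s: 12.13
tool_pos: [0.4676, 0.2815, 0.1449]
tool_rot: [-180.0, 0.0, 93.2]
force: [-0.0, -0.4, 0.5]
grip_width: 0.087
grasp_force: 0.0
yaw -0.0 xyz [0.135 0.12  3.743] at [0.4676 0.2815 0.1449] 93.19
```

```bash
python3 -m jog '[[1,0.13,0.12,0.8,0],[1,0,0,0.8,0],[1,0,0,0.8,0],[1,0,0,0.8,0],[1,0,0,0.5,0],[1,0,0,0,0],[1,0,0,0,0],[1,0,0,0,0],[0.4,0,0,0,0],[0.4,0,0,0,0],[0.4,0,0,0,0],[0.4,0,0,0,0]]'
python3 -m jog '[[0.1,0,0,0,0],[0,0,0,0,0],[0,0,0,0,0],[0,0,0,0,0],[0,0,0,0,0],[0,0,0,0,0],[0,0,0,0,0],[0,0,0,0,0],[0,0,0,0,0],[0,0,0,0,0],[0,0,0,0,0]]' 55
```

```text
time_s: 13.13
tool_pos: [0.4699, 0.2845, 0.0712]
tool_rot: [180.0, -0.0, 93.2]
force: [-0.7, 0.6, -0.3]
grip_width: 0.0683
grasp_force: 0.0
time_s: 14.05
tool_pos: [0.47, 0.2843, 0.0708]
tool_rot: [180.0, -0.0, 93.2]
force: [1.9, 0.3, -1.6]
grip_width: 0.0118
grasp_force: 55.0
```

```bash
python3 -m jog '[[0,0,0,-0.2,0],[0,0,0,-0.4,0],[0,0,0,-0.7,0],[0,0,0,-0.8,0],[0,0,0,-0.9,0],[0,0,0,-0.9,0],[0,0,0,-0.9,0],[0,0,0,0,0],[0,0,0,0,0],[0,0,0,0,0]]'
python3 - <<'E'
from h import *
o=env.get_obs();print(o["force"],o["wrist_torque"])
for n in("top","side"):
    c=read_camera(n);W=cloud(c);x,y,z=np.moveaxis(W,2,0)
    r=(z>.15)&(z<.21)&(abs(x-.39)<.085)&(abs(y-.28)<.14)
    P=W[r];P=P[abs(P[:,2]-np.median(P[:,2]))<.015]
    print(n,len(P),rect(P),np.median(P[:,2]))
    A=np.c_[P[:,:2]-[.39,.28],np.ones(len(P))];print(np.linalg.lstsq(A,P[:,2],rcond=None)[0])
go(.47,-.328,.17,89.5)
E
```

```text
time_s: 14.88
tool_pos: [0.4688, 0.2838, 0.1656]
tool_rot: [-179.9, 0.1, 93.2]
force: [-0.5, 0.4, -6.1]
grip_width: 0.0112
grasp_force: 55.0
[-0.45951191  0.37535138 -6.11002558] [-0.04546523 -0.22458884 -0.01783157]
top 400 ((399.6276550292969, 212.92971801757812), (167.77877807617188, 101.76097869873047), 9.149993896484375) 0.18310959184694314
[-0.00429604  0.00110427  0.18174166]
side 1423 ((390.4788513183594, 278.61614990234375), (168.4748992919922, 226.53805541992188), 2.834897041320801) 0.17147461405144448
[-0.00860004 -0.0010953   0.17079439]
yaw 0.083 xyz [-30.582   0.334  -0.245] at [0.4687 0.2837 0.1651] 93.22
```

```bash
python3 -m jog '[[0,0,0,-0.3,0.083],[0,-0.4,0,0,0],[0,-0.7,0,0,0],[0,-0.8,0,0,0],[0,-0.8,0,0,0],[0,-0.8,0,0,0],[0,-0.8,0,0,0],[0,-0.8,0,0,0],[0,-0.8,0,0,0],[0,-0.8,0,0,0],[0,-0.8,0,0,0],[0,-0.8,0,0,0]]'
python3 -m jog '[[0,-0.8,0.02,0,0],[0,-0.8,0.02,0,0],[0,-0.8,0.02,0,0],[0,-0.8,0.02,0,0],[0,-0.8,0.02,0,0],[0,-0.8,0.02,0,0],[0,-0.8,0.02,0,0],[0,-0.8,0.02,0,0],[0,-0.8,0.02,0,0],[0,-0.8,0.02,0,0],[0,-0.8,0.02,0,0],[0,-0.8,0.02,0,0]]'
python3 -c "
from h import *
o=env.get_obs();print(o['wrist_torque'],o['qpos'].round(1))
go(.47,-.328,.17,89.5)"
```

```text
time_s: 15.98
tool_pos: [0.468, 0.1166, 0.1729]
tool_rot: [180.0, -0.0, 89.5]
force: [0.4, 0.1, -5.2]
grip_width: 0.0118
grasp_force: 55.0
time_s: 16.98
tool_pos: [0.4707, -0.0753, 0.1729]
tool_rot: [180.0, -0.1, 89.5]
force: [-0.4, -0.9, -5.4]
grip_width: 0.0115
grasp_force: 55.0
[-0.1140265  -0.38182147 -0.04450573] [-34.2  -1.6  40.  113.2   1.   68.    4.8]
yaw -0.001 xyz [-12.637   0.073   0.146] at [ 0.4707 -0.0753  0.1729] 89.45
```

```bash
python3 -m jog '[[0,-0.8,0,0,0],[0,-0.8,0,0,0],[0,-0.8,0,0,0],[0,-0.8,0,0,0],[0,-0.8,0,0,0],[0,-0.8,0,0,0],[0,-0.8,0,0,0],[0,-0.8,0,0,0],[0,-0.8,0,0,0],[0,-0.8,0,0,0],[0,-0.8,0,0,0],[0,-0.8,0,0,0]]'
python3 -m jog '[[0,-0.8,0,0,0],[0,-0.8,0,0,0],[0,-0.8,0,0,0],[0,-0.5,0,0,0],[0,0,0,0,0],[0,0,0,0,0],[0,0,0,0,0],[0,0,0,0,0]]'
cat >> h.py <<'E'
def rim(z0,cx=.39,cy=-.328):
    for n in("top","side"):
        c=read_camera(n);W=cloud(c);x,y,z=np.moveaxis(W,2,0)
        r=(abs(z-z0)<.012)&(abs(x-cx)<.095)&(abs(y-cy)<.125)
        P=W[r];print(n,len(P),rect(P),np.median(P[:,2]).round(4), np.linalg.lstsq(np.c_[P[:,:2]-[cx,cy],np.ones(len(P))],P[:,2],rcond=None)[0].round(4))
E
python3 -c "
from h import *
o=env.get_obs();print(o['wrist_torque'],o['qpos'].round(1))
go(.47,-.328,.17,89.5);rim(.19)"
```

```text
time_s: 17.98
tool_pos: [0.4688, -0.2668, 0.1729]
tool_rot: [179.9, -0.1, 89.5]
force: [-0.0, 0.6, -5.0]
grip_width: 0.0116
grasp_force: 55.0
time_s: 18.65
tool_pos: [0.4693, -0.3223, 0.1726]
tool_rot: [180.0, -0.1, 89.6]
force: [0.6, 0.2, -5.7]
grip_width: 0.0115
grasp_force: 55.0
[-0.11629426 -0.37918243 -0.07733936] [-12.7  15.1  51.9 101.4 -12.7  69.6  42.3]
yaw 0.002 xyz [-0.287  0.038  0.13 ] at [ 0.4693 -0.3223  0.1726] 89.57
top 338 ((400.6941833496094, -321.13665771484375), (221.24867248535156, 166.35195922851562), 89.55245971679688) 0.1903 [ 0.0076 -0.008   0.1899]
side 1772 ((390.101806640625, -321.5229187011719), (223.33216857910156, 166.83380126953125), 89.62792205810547) 0.1884 [0.0002 0.0004 0.1872]
```

```bash
python3 -m jog '[[0,-0.32,0,0.3,0],[0,0,0,0.4,0],[0,0,0,0.4,0],[0,0,0,0.4,0],[0,0,0,0.25,0],[0,0,0,0.1,0],[0,0,0,0,0],[0,0,0,0,0],[0,0,0,0,0]]'
python3 -c "
from h import *
go(.4693,-.3288,.1328);rim(.152)"
```

```text
time_s: 19.5
tool_pos: [0.4691, -0.3303, 0.1361]
tool_rot: [180.0, 0.0, 89.5]
force: [1.2, -0.2, -5.2]
grip_width: 0.0117
grasp_force: 55.0
yaw -0.0 xyz [0.075 0.008 0.166] at [ 0.4691 -0.3303  0.1361] 89.48
top 366 ((397.3351135253906, -328.7474670410156), (220.64463806152344, 160.08718872070312), 89.55443572998047) 0.1532 [ 0.0051 -0.0031  0.1519]
side 1785 ((390.1529541015625, -329.0452880859375), (223.16258239746094, 166.3610382080078), 89.43663787841797) 0.1516 [ 0.0017 -0.0014  0.1501]
```

```bash
python3 -m jog '[[0,0.03,0.02,0.1,0],[0,0,0,0.08,0],[0,0,0,0,0],[0,0,0,0,0],[0,0,0,0,0]]'
python3 -m jog '[[0.2,0,0,0,0],[0.3,0,0,0,0],[0.4,0,0,0,0],[0.5,0,0,0,0],[0.6,0,0,0,0],[0.6,0,0,0,0],[0.6,0,0,0,0],[0.6,0,0,0,0]]'
python3 -m jog '[[0.6,0,0,-0.8,0],[0.6,0,0,-0.8,0],[0.6,0,0,-0.9,0],[0.6,0,0,-1,0],[0.6,0,0,-1,0],[0.6,0,0,-1,0],[0.6,0,0,-1,0],[0.6,0,0,0,0]]'
python3 -c "
from h import *
rim(.152)
go(.6365,.097,.26,7.5)"
```

```text
time_s: 20.02
tool_pos: [0.4698, -0.3296, 0.1328]
tool_rot: [179.9, 0.0, 89.5]
force: [-0.3, 1.1, 2.6]
grip_width: 0.0113
grasp_force: 55.0
time_s: 20.68
tool_pos: [0.4692, -0.3295, 0.1321]
tool_rot: [-180.0, -0.0, 89.5]
force: [0.1, 0.3, -0.1]
grip_width: 0.0506
grasp_force: 0.0
time_s: 21.35
tool_pos: [0.4707, -0.331, 0.2662]
tool_rot: [179.7, 0.1, 89.5]
force: [0.4, -0.4, 0.9]
grip_width: 0.0524
grasp_force: 0.0
top 497 ((392.9885559082031, -301.25384521484375), (166.6022491455078, 164.87503051757812), 89.92277526855469) 0.1504 [-0.0019  0.0054  0.1495]
side 1838 ((391.2529602050781, -328.3990173339844), (222.8751220703125, 168.4386444091797), 89.32222747802734) 0.1497 [-0.0005 -0.003   0.1485]
yaw 1.822 xyz [ 11.064 -20.064   0.128] at [ 0.4695 -0.3297  0.2626] 89.48
```

Container is level and centred on the platform. Now the rusks, starting with the right one.

```bash
python3 -m jog '[[0.7,0,0,0,0.15],[0.7,0,0,0,0.15],[0.7,0,0,0,0.15],[0.7,0,0,0,0.15],[0.7,0,0,0,0.15],[0.7,0,0,0,0.15],[0.7,0,0,0,0.15],[0.7,0,0,0,0.15],[0.7,0,0,0,0.15],[0.7,0,0,0,0.15],[0.7,0,0,0,0.15],[0.7,0,0,0,0.15]]'
python3 -m jog '[[0.7,0,0,0,0.15],[0.7,0,0,0,0.15],[0.7,0,0,0,0.12],[0.7,0,0,0,0]]'
cat >> h.py <<'E'
def rusks():
    for n in("top","side"):
        c=read_camera(n);W=cloud(c);H=hue(c);x,y,z=np.moveaxis(W,2,0)
        o=(H[...,0]<20)&(H[...,1]>110)&(x>.5)&(x<.85)&(abs(y)<.3)&(z<.06)
        for b in blobs(o):
            r=rect(W[b]); a=r[2] if r[1][0]>r[1][1] else r[2]-90
            print(n,np.round(r[0],1),np.round(r[1],1),"yaw",round(a,1),np.percentile(z[b],90).round(4))
E
python3 -c "
from h import *
rusks();go(.6209,-.056,.12,-10.5)
print(env.get_obs()['qpos'])"
```

```text
time_s: 22.45
tool_pos: [0.4686, -0.329, 0.2606]
tool_rot: [-179.9, 0.1, 8.1]
force: [-0.8, -0.0, -0.1]
grip_width: 0.0608
grasp_force: 0.0
time_s: 22.78
tool_pos: [0.4687, -0.329, 0.2607]
tool_rot: [-180.0, 0.1, -10.6]
force: [0.0, 0.5, -0.1]
grip_width: 0.061
grasp_force: 0.0
top [650.   25.9] [93.6 25.8] yaw 8.2 0.0448
top [636.9  98. ] [96.  25.8] yaw 7.4 0.0446
top [621.  -53.8] [25.3 95.5] yaw -10.6 0.0445
side [634.1  95.7] [95.1 27.9] yaw 8.3 0.044
side [648.8  22.4] [97.2 26. ] yaw 7.9 0.0438
side [618.8 -57.4] [28.1 96.5] yaw -9.7 0.0442
yaw 0.005 xyz [  4.987 -14.812   7.055] at [ 0.4688 -0.3291  0.2611] -10.26
[-24.23731489  15.60741051  67.66546027  94.36181004 -14.60212734
  79.99780543 -54.98875223]
```

```bash
python3 -m jog '[[0.7,0.4,-1,0,0],[0.7,0.4,-1,0,0],[0.7,0.4,-1,0,0],[0.7,0.4,-1,0,0],[0.7,0.4,-1,0,0],[0.7,0.4,-1,0,0],[0.7,0.4,-1,0,0],[0.7,0.4,-1,0,0],[0.7,0.4,-1,0,0],[0.7,0.4,-1,0,0],[0.7,0.4,-1,0,0],[0.7,0.4,-1,0,0]]'
python3 -m jog '[[0.7,0.2,-1,0.5,0],[0.7,0,-1,1,0],[0.7,0,-0.8,1,0],[0.7,0,0,1,0],[0.7,0,0,1,0],[0.7,0,0,1,0],[0.7,0,0,0.8,0],[0.7,0,0,0,0],[0.7,0,0,0,0]]'
python3 -c "
from h import *
go(.6209,-.056,.037,-10.5)
print(env.get_obs()['qpos'])"
```

```text
time_s: 23.88
tool_pos: [0.6073, -0.1097, 0.2616]
tool_rot: [-180.0, 0.0, -10.3]
force: [-0.0, 0.5, 0.3]
grip_width: 0.0609
grasp_force: 0.0
time_s: 24.63
tool_pos: [0.6201, -0.0562, 0.1349]
tool_rot: [180.0, 0.1, -10.4]
force: [-0.6, -0.3, 0.4]
grip_width: 0.0607
grasp_force: 0.0
yaw 0.003 xyz [ 0.035 -0.017  4.895] at [ 0.6201 -0.0562  0.1349] -10.37
[-41.09390218  28.33942136  57.23100975  96.07566246 -25.13357242
  69.72902683 -78.35375487]
```

```bash
python3 -m jog '[[0.7,0,0,0.9,0],[0.7,0,0,0.9,0],[0.7,0,0,0.9,0],[0.7,0,0,0.9,0],[0.7,0,0,0.8,0],[0.7,0,0,0.5,0],[0.7,0,0,0,0],[0.7,0,0,0,0]]'
python3 -m jog '[[0,0,0,0,0],[0,0,0,0,0],[0,0,0,0,0],[0,0,0,0,0],[0,0,0,0,0],[0,0,0,0,0],[0,0,0,0,0],[0,0,0,0,0],[0,0,0,0,0]]' 30
python3 -m jog '[[0,0,0,-0.4,0],[0,0,0,-0.8,0],[0,0,0,-1,0],[0,0,0,-1,0],[0,0,0,-1,0],[0,0,0,-1,0],[0,0,0,-1,0],[0,0,0,-1,0],[0,0,0,-1,0],[0,0,0,0,0],[0,0,0,0,0]]'
python3 -c "
from h import *
go(.391,-.275,.2,0)"
```

```text
time_s: 25.3
tool_pos: [0.6214, -0.0567, 0.0385]
tool_rot: [180.0, -0.0, -10.4]
force: [-0.5, -0.4, 0.6]
grip_width: 0.0609
grasp_force: 0.0
time_s: 26.05
tool_pos: [0.6213, -0.0563, 0.0384]
tool_rot: [-180.0, -0.0, -10.4]
force: [-0.6, 0.4, 2.1]
grip_width: 0.0294
grasp_force: 30.0
time_s: 26.97
tool_pos: [0.6218, -0.057, 0.2041]
tool_rot: [-180.0, -0.2, -10.4]
force: [-0.1, -0.3, -1.2]
grip_width: 0.0296
grasp_force: 30.0
yaw -0.232 xyz [-11.541  10.898   0.207] at [ 0.6218 -0.057   0.2041] -10.45
```

```bash
python3 -m jog '[[0,-0.5,0.5,0,-0.116],[0,-0.9,1,0,-0.116],[0,-0.9,1,0,0],[0,-0.9,1,0,0],[0,-0.9,1,0,0],[0,-0.9,1,0,0],[0,-0.9,1,0,0],[0,-0.9,1,0,0],[0,-0.9,1,0,0],[0,-0.9,1,0,0],[0,-0.9,1,0,0],[0,-0.9,0.5,0,0]]'
python3 -c "
from h import *
go(.391,-.27,.107,0)
print(env.get_obs()['qpos'])"
```

```text
time_s: 27.97
tool_pos: [0.4076, -0.275, 0.2014]
tool_rot: [179.9, 0.1, -0.1]
force: [0.5, -0.4, 0.0]
grip_width: 0.03
grasp_force: 30.0
yaw -0.003 xyz [-0.831 -0.252  4.718] at [ 0.4076 -0.275   0.2014] -0.14
[-37.34292391  -3.16866724  67.52001057 109.75974407   3.20220567
  71.53591827 -61.01342105]
```

```bash
python3 -m jog '[[0,-0.4,-0.25,0,0],[0,-0.3,0,0.6,0],[0,0,0,0.8,0],[0,0,0,0.8,0],[0,0,0,0,0],[0,0,0,0,0]]'
python3 -c "
from h import *
go(.391,-.27,.107,0)
print(env.get_obs()['qpos'])"
```

```text
time_s: 28.47
tool_pos: [0.3945, -0.2676, 0.1573]
tool_rot: [-180.0, 0.2, -0.0]
force: [0.3, 0.4, -0.0]
grip_width: 0.0297
grasp_force: 30.0
yaw -0.001 xyz [-0.176  0.119  2.514] at [ 0.3945 -0.2676  0.1573] -0.03
[-36.34701563  -2.09242504  67.35214839 114.69376878   2.20919969
  66.28369527 -59.92943781]
```

```bash
python3 -m jog '[[0,-0.1,0.12,0.6,0],[0,0,0,0.7,0],[0,0,0,0.7,0],[0,0,0,0.5,0],[0,0,0,0,0],[0,0,0,0,0],[0,0,0,0,0]]'
python3 -m jog '[[0.38,0,0,0,0],[0.42,0,0,0,0],[0.42,0,0,0,0],[0.42,0,0,0,0],[0.42,0,0,0,0],[0.42,0,0,0,0]]'
python3 -m jog '[[0.42,0,0,-0.7,0],[0.42,0,0,-0.9,0],[0.42,0,0,-1,0],[0.42,0,0,-1,0],[0.42,0,0,-1,0],[0.42,0,0,-1,0],[0.42,0,0,0,0]]'
python3 -c "
from h import *
go(.6497,.0241,.2,8.3)
print(env.get_obs()['qpos']);rim(.15);rusks()"
```

```text
time_s: 29.05
tool_pos: [0.3945, -0.2706, 0.1091]
tool_rot: [180.0, -0.1, 0.0]
force: [-0.3, 0.5, -1.0]
grip_width: 0.0296
grasp_force: 30.0
time_s: 29.55
tool_pos: [0.3939, -0.2702, 0.1082]
tool_rot: [-180.0, -0.0, 0.0]
force: [-0.0, 0.9, 0.1]
grip_width: 0.0366
grasp_force: 0.0
time_s: 30.13
tool_pos: [0.3958, -0.2714, 0.2236]
tool_rot: [180.0, -0.4, 0.0]
force: [0.4, -0.1, -0.8]
grip_width: 0.0367
grasp_force: 0.0
yaw -0.184 xyz [ 14.696 -12.786   1.179] at [ 0.3958 -0.2714  0.2236] 0.01
[-35.6184438   -9.34345975  62.59436182 109.66811716   8.46018119
  74.47256231 -65.55829527]
top 463 ((393.27496337890625, -289.3876953125), (142.74057006835938, 165.35047912597656), 89.368408203125) 0.1501 [ 0.0019 -0.0006  0.1499]
side 1894 ((391.57427978515625, -328.9196472167969), (222.3626708984375, 168.00906372070312), 89.23439025878906) 0.149 [-0.0029 -0.0038  0.1476]
top [650.6  26. ] [94.6 25.9] yaw 8.2 0.0443
top [636.6  97.8] [95.3 25.6] yaw 7.2 0.0443
side [634.2  95.4] [98.3 28.4] yaw 7.9 0.0441
```

```bash
python3 -m jog '[[0.7,0,0,0,-0.092],[0.7,0,0,0,-0.092],[0.7,1,-0.9,0,0],[0.7,1,-0.9,0,0],[0.7,1,-0.9,0,0],[0.7,1,-0.9,0,0],[0.7,1,-0.9,0,0],[0.7,1,-0.9,0,0],[0.7,1,-0.9,0,0],[0.7,1,-0.9,0,0],[0.7,1,-0.9,0,0],[0.7,1,-0.9,0,0]]'
python3 -m jog '[[0.7,1,-0.9,0,0],[0.7,1,-0.9,0,0],[0.7,1,-0.9,0.4,0],[0.7,1,-0.9,0.6,0],[0.7,0.7,-0.2,0.8,0],[0.7,0,0,1,0],[0.7,0,0,1,0],[0.7,0,0,0.8,0],[0.7,0,0,0,0],[0.7,0,0,0,0],[0.7,0,0,0,0]]'
python3 -c "
from h import *
go(.6497,.0241,.0385,8.3)
print(env.get_obs()['qpos'])"
```

```text
time_s: 31.33
tool_pos: [0.5657, -0.0622, 0.2183]
tool_rot: [180.0, 0.2, 8.3]
force: [-0.2, -0.2, -0.2]
grip_width: 0.0609
grasp_force: 0.0
time_s: 32.25
tool_pos: [0.648, 0.0251, 0.1284]
tool_rot: [180.0, -0.0, 8.3]
force: [-0.0, 0.7, 0.4]
grip_width: 0.0607
grasp_force: 0.0
yaw -0.001 xyz [0.077 0.062 4.494] at [0.648  0.0251 0.1284] 8.27
[-41.63028645  29.09704674  49.32869811  92.51230639 -23.19967414
  69.19470753 -69.22713603]
```

```bash
python3 -m jog '[[0.7,0.08,0.06,0.9,0],[0.7,0,0,0.9,0],[0.7,0,0,0.9,0],[0.7,0,0,0.9,0],[0.7,0,0,0.6,0],[0.7,0,0,0.29,0],[0.7,0,0,0,0],[0.7,0,0,0,0]]'
python3 -m jog '[[0,0,0,0,0],[0,0,0,0,0],[0,0,0,0,0],[0,0,0,0,0],[0,0,0,0,0],[0,0,0,0,0],[0,0,0,0,0],[0,0,0,0,0],[0,0,0,0,0]]' 30
python3 -m jog '[[0,0,0,-0.4,0],[0,0,0,-0.8,0],[0,0,0,-1,0],[0,0,0,-1,0],[0,0,0,-1,0],[0,0,0,-1,0],[0,0,0,-1,0],[0,0,0,-1,0],[0,0,0,-1,0],[0,0,0,0,0],[0,0,0,0,0]]'
python3 -c "
from h import *
go(.391,-.322,.2,0)"
```

```text
time_s: 32.92
tool_pos: [0.6502, 0.0244, 0.0393]
tool_rot: [180.0, -0.1, 8.3]
force: [0.6, -0.0, 0.0]
grip_width: 0.0608
grasp_force: 0.0
time_s: 33.67
tool_pos: [0.6497, 0.0247, 0.0386]
tool_rot: [-180.0, -0.0, 8.3]
force: [-0.2, 0.7, 2.6]
grip_width: 0.0301
grasp_force: 30.0
time_s: 34.58
tool_pos: [0.6504, 0.0241, 0.2046]
tool_rot: [-180.0, -0.2, 8.3]
force: [-0.3, 0.1, -0.6]
grip_width: 0.0298
grasp_force: 30.0
yaw 0.184 xyz [-12.968  17.303   0.23 ] at [0.6504 0.0241 0.2046] 8.27
```

```bash
python3 -m jog '[[0,0,0,0,0.092],[0,0,0,0,0.092],[0,-0.5,0.7,0,0],[0,-0.75,1,0,0],[0,-0.75,1,0,0],[0,-0.75,1,0,0],[0,-0.75,1,0,0],[0,-0.75,1,0,0],[0,-0.75,1,0,0],[0,-0.75,1,0,0],[0,-0.75,1,0,0],[0,-0.75,1,0,0]]'
python3 -m jog '[[0,-0.75,1,0,0],[0,-0.75,1,0,0],[0,-0.75,1,0,0],[0,-0.75,1,0,0],[0,-0.75,1,0,0],[0,-0.75,1,0,0],[0,-0.75,1,0,0],[0,-0.3,0.3,0,0],[0,0,0,0,0],[0,0,0,0,0],[0,0,0,0,0]]'
python3 -c "
from h import *
go(.391,-.322,.107,0)
print(env.get_obs()['qpos'])"
```

```text
time_s: 35.58
tool_pos: [0.5029, -0.1702, 0.2014]
tool_rot: [-180.0, 0.1, 0.0]
force: [-0.4, -0.5, -0.9]
grip_width: 0.0301
grasp_force: 30.0
time_s: 36.5
tool_pos: [0.3946, -0.3139, 0.202]
tool_rot: [-180.0, 0.0, 0.1]
force: [0.2, -0.2, -0.8]
grip_width: 0.03
grasp_force: 30.0
yaw 0.003 xyz [-0.181  0.405  4.75 ] at [ 0.3946 -0.3139  0.202 ] 0.14
[-30.15650042   1.17357055  67.4125137  108.15878371  -1.17766545
  71.42954106 -52.23191235]
```

```bash
python3 -m jog '[[0,-0.1,0.4,0.6,0],[0,0,0,0.9,0],[0,0,0,0.9,0],[0,0,0,0.9,0],[0,0,0,0.8,0],[0,0,0,0.6,0],[0,0,0,0,0],[0,0,0,0,0],[0,0,0,0,0]]'
python3 -m jog '[[0.38,0,0,0,0],[0.42,0,0,0,0],[0.42,0,0,0,0],[0.42,0,0,0,0],[0.42,0,0,0,0],[0.42,0,0,0,0]]'
python3 -m jog '[[0.42,0,0,-0.7,0],[0.42,0,0,-0.9,0],[0.42,0,0,-1,0],[0.42,0,0,-1,0],[0.42,0,0,-1,0],[0.42,0,0,-1,0],[0.42,0,0,0,0]]'
python3 -c "
from h import *
rim(.15);rusks()
go(.6357,.0968,.2,7.5)
c=read_camera('top');cv2.imwrite('pics/top4.png',c['color'][:,:,::-1])
"
```

```text
time_s: 37.25
tool_pos: [0.3926, -0.3232, 0.1089]
tool_rot: [180.0, -0.0, 0.1]
force: [0.1, -0.2, -0.8]
grip_width: 0.0297
grasp_force: 30.0
time_s: 37.75
tool_pos: [0.3917, -0.3236, 0.1085]
tool_rot: [-180.0, -0.0, 0.0]
force: [-0.8, -1.1, 0.5]
grip_width: 0.0364
grasp_force: 0.0
time_s: 38.33
tool_pos: [0.3933, -0.3251, 0.2239]
tool_rot: [179.9, -0.4, -0.0]
force: [-0.0, -0.6, 0.4]
grip_width: 0.0364
grasp_force: 0.0
top 728 ((392.82183837890625, -326.5655517578125), (217.25782775878906, 165.23501586914062), 89.79834747314453) 0.1503 [-0.0046 -0.0063  0.1497]
side 1768 ((390.7398681640625, -328.5538635253906), (222.98687744140625, 165.83094787597656), 89.13030242919922) 0.149 [-0.0035 -0.0034  0.1475]
top [636.4  97.9] [95.8 25.6] yaw 7.3 0.0445
side [634.2  95.7] [95.7 28.8] yaw 7.1 0.0437
yaw -0.166 xyz [ 14.862 -19.218   0.97 ] at [ 0.3912 -0.3231  0.2194] 0.02
```

View pics/top4.png

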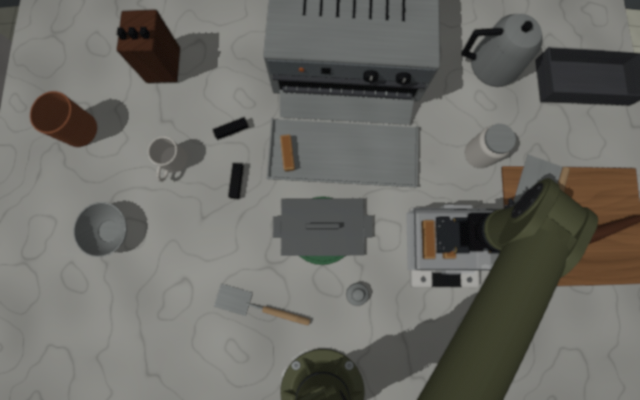

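One rusk is left in the tray at (288,153). Two lie in the container at (429,240) and (448,240), and the lid is on the trivet at (323,226).

```bash
python3 -m jog '[[0.7,0,0,0,-0.083],[0.7,0,0,0,-0.083],[0.7,0.8,-1,0,0],[0.7,0.8,-1,0,0],[0.7,0.8,-1,0,0],[0.7,0.8,-1,0,0],[0.7,0.8,-1,0,0],[0.7,0.8,-1,0,0],[0.7,0.8,-1,0,0],[0.7,0.8,-1,0,0],[0.7,0.8,-1,0,0],[0.7,0.8,-1,0,0]]'
python3 -m jog '[[0.7,0.8,-1,0,0],[0.7,0.8,-1,0,0],[0.7,0.8,-1,0,0],[0.7,0.8,-1,0,0],[0.7,0.8,-1,0,0],[0.7,0.8,-1,0,0],[0.7,0.8,-1,0.4,0],[0.7,0.8,-1,0.6,0],[0.7,0.46,-1,0.8,0],[0.7,0,-0.2,1,0],[0.7,0,0,1,0],[0.7,0,0,0.8,0]]'
python3 -m jog '[[0.7,0,0,0,0],[0.7,0,0,0,0]]'
python3 -c "
from h import *
go(.6357,.0968,.0385,7.5)"
```

```text
time_s: 39.58
tool_pos: [0.5241, -0.1032, 0.219]
tool_rot: [180.0, 0.1, 7.5]
force: [1.0, -0.1, -0.5]
grip_width: 0.0607
grasp_force: 0.0
time_s: 40.58
tool_pos: [0.6349, 0.0964, 0.1247]
tool_rot: [179.9, 0.2, 7.6]
force: [0.3, -0.6, 0.2]
grip_width: 0.0611
grasp_force: 0.0
time_s: 40.75
tool_pos: [0.6352, 0.0954, 0.1264]
tool_rot: [179.9, 0.2, 7.5]
force: [0.8, -0.4, 0.3]
grip_width: 0.0609
grasp_force: 0.0
yaw -0.001 xyz [ 0.036 -0.066  4.397] at [0.6352 0.0954 0.1264] 7.45
```

```bash
python3 -m jog '[[0.7,0.04,-0.07,0.9,0],[0.7,0,0,0.9,0],[0.7,0,0,0.9,0],[0.7,0,0,0.9,0],[0.7,0,0,0.5,0],[0.7,0,0,0.3,0],[0.7,0,0,0,0],[0.7,0,0,0,0]]'
python3 -m jog '[[0,0,0,0,0],[0,0,0,0,0],[0,0,0,0,0],[0,0,0,0,0],[0,0,0,0,0],[0,0,0,0,0],[0,0,0,0,0],[0,0,0,0,0],[0,0,0,0,0]]' 30
python3 -m jog '[[0,0,0,-0.4,0],[0,0,0,-0.8,0],[0,0,0,-1,0],[0,0,0,-1,0],[0,0,0,-1,0],[0,0,0,-1,0],[0,0,0,-1,0],[0,0,0,-1,0],[0,0,0,-1,0],[0,0,0,0,0],[0,0,0,0,0]]'
python3 -c "
from h import *
go(.391,-.375,.2,0)"
```

```text
time_s: 41.42
tool_pos: [0.6376, 0.0973, 0.0413]
tool_rot: [-180.0, -0.1, 7.5]
force: [0.3, -0.2, 0.8]
grip_width: 0.061
grasp_force: 0.0
time_s: 42.17
tool_pos: [0.637, 0.0975, 0.0406]
tool_rot: [-180.0, -0.0, 7.5]
force: [-0.6, 0.2, 1.6]
grip_width: 0.0296
grasp_force: 30.0
time_s: 43.08
tool_pos: [0.6376, 0.0972, 0.2057]
tool_rot: [-180.0, -0.1, 7.5]
force: [0.3, -0.4, -1.8]
grip_width: 0.0301
grasp_force: 30.0
yaw 0.166 xyz [-12.328  23.611   0.284] at [0.6376 0.0972 0.2057] 7.47
```

```bash
python3 -m jog '[[0,0,0,0,0.083],[0,0,0,0,0.083],[0,-0.25,0.5,0,0],[0,-0.52,1,0,0],[0,-0.52,1,0,0],[0,-0.52,1,0,0],[0,-0.52,1,0,0],[0,-0.52,1,0,0],[0,-0.52,1,0,0],[0,-0.52,1,0,0],[0,-0.52,1,0,0],[0,-0.52,1,0,0]]'
python3 -m jog '[[0,-0.52,1,0,0],[0,-0.52,1,0,0],[0,-0.52,1,0,0],[0,-0.52,1,0,0],[0,-0.52,1,0,0],[0,-0.52,1,0,0],[0,-0.52,1,0,0],[0,-0.52,1,0,0],[0,-0.52,1,0,0],[0,-0.52,1,0,0],[0,-0.52,1,0,0],[0,-0.52,1,0,0]]'
python3 -m jog '[[0,-0.5,1,0,0],[0,-0.4,0.8,0,0],[0,0,0,0,0],[0,0,0,0,0]]'
python3 -c "
from h import *
go(.391,-.375,.108,0)
print(env.get_obs()['qpos'])"
```

```text
time_s: 44.08
tool_pos: [0.5368, -0.0944, 0.2038]
tool_rot: [-180.0, 0.0, 0.1]
force: [0.1, -0.9, 0.4]
grip_width: 0.03
grasp_force: 30.0
time_s: 45.08
tool_pos: [0.4119, -0.3339, 0.204]
tool_rot: [-180.0, 0.0, 0.1]
force: [1.2, -0.3, -0.4]
grip_width: 0.03
grasp_force: 30.0
time_s: 45.42
tool_pos: [0.3939, -0.3698, 0.204]
tool_rot: [-180.0, 0.0, -0.1]
force: [0.8, 0.5, -0.5]
grip_width: 0.0296
grasp_force: 30.0
yaw -0.003 xyz [-0.143  0.26   4.8  ] at [ 0.3939 -0.3698  0.204 ] -0.14
[-18.20361866  10.80698251  65.5278543  103.34715388 -10.29130753
  72.4396401  -40.06361141]
```

```bash
python3 -m jog '[[0,-0.1,0.4,0.6,0],[0,0,0,0.9,0],[0,0,0,0.9,0],[0,0,0,0.9,0],[0,0,0,0.8,0],[0,0,0,0.6,0],[0,0,0,0,0],[0,0,0,0,0],[0,0,0,0,0]]'
python3 -m jog '[[0.38,0,0,0,0],[0.42,0,0,0,0],[0.42,0,0,0,0],[0.42,0,0,0,0],[0.42,0,0,0,0],[0.42,0,0,0,0]]'
python3 -m jog '[[0.42,0,0,-0.7,0],[0.42,0,0,-0.9,0],[0.42,0,0,-1,0],[0.42,0,0,-1,0],[0.42,0,0,-1,0],[0.42,0,0,-1,0],[0.6,0,0,0,-0.15],[0.7,0,0,0,-0.15],[0.7,0,0,0,-0.15],[0.7,0,0,0,-0.15],[0.7,0,0,0,-0.15],[0.7,0,0,0,-0.15]]'
python3 -m jog '[[1,0,0,0,-0.15],[1,0,0,0,-0.15],[1,0,0,0,-0.15],[1,0,0,0,-0.15],[1,0,0,0,-0.15],[1,0,0,0,-0.15],[1,0,0,0,-0.15],[1,0,0,0,-0.1],[1,0,0,0,0]]'
cat >> h.py <<'E'
def lid(z0=.019,cx=.435,cy=0):
    for n in("top","side"):
        c=read_camera(n);W=cloud(c);x,y,z=np.moveaxis(W,2,0)
        for nm,lo,hi in(("plate",z0-.006,z0+.008),("bar",z0+.019,z0+.036)):
            r=(z>lo)&(z<hi)&(abs(x-cx)<.13)&(abs(y-cy)<.17)
            for b in blobs(r,50): print(n,nm,b.sum(),rect(W[b]),np.median(z[b]).round(4))
E
python3 -c "
from h import *
lid();rim(.15);print(env.get_obs()['qpos'])
go(.435,0,.15,90.5)"
```

```text
time_s: 46.17
tool_pos: [0.3943, -0.3768, 0.1112]
tool_rot: [180.0, -0.1, 0.1]
force: [1.5, -0.1, -0.3]
grip_width: 0.0299
grasp_force: 30.0
time_s: 46.67
tool_pos: [0.3937, -0.3767, 0.1104]
tool_rot: [180.0, -0.0, 0.0]
force: [-1.0, 0.4, -0.7]
grip_width: 0.0367
grasp_force: 0.0
time_s: 47.67
tool_pos: [0.3935, -0.377, 0.2234]
tool_rot: [180.0, -0.0, 40.8]
force: [-0.2, 0.8, 0.2]
grip_width: 0.0598
grasp_force: 0.0
time_s: 48.42
tool_pos: [0.3935, -0.3771, 0.2234]
tool_rot: [180.0, 0.0, 92.3]
force: [0.2, 0.1, 0.2]
grip_width: 0.0869
grasp_force: 0.0
top plate 4929 ((435.361083984375, 2.5031890869140625), (156.326904296875, 269.8705749511719), 0.18966606259346008) 0.0184
top bar 197 ((434.65673828125, 3.1559600830078125), (13.630471229553223, 87.64727020263672), 0.413167804479599) 0.0455
side plate 191 ((558.7393798828125, -19.701248168945312), (241.92218017578125, 8.42607307434082), 86.87757873535156) 0.0224
side plate 3497 ((434.9682922363281, 1.2780609130859375), (159.9772186279297, 272.3084411621094), 0.3667012155056) 0.0191
side bar 167 ((434.0178527832031, -0.6910285949707031), (16.067203521728516, 91.74948120117188), 0.955315113067627) 0.0461
top 719 ((392.97259521484375, -328.47222900390625), (220.99990844726562, 165.28741455078125), 89.58683776855469) 0.1502 [-0.0053 -0.0024  0.1496]
side 1676 ((390.496826171875, -328.6827392578125), (222.70547485351562, 165.92941284179688), 89.39461517333984) 0.1494 [ 0.001  -0.0018  0.1479]
[ -7.49844324   7.86031039  53.13171055 101.15411767  -6.54039559
  74.18742157  49.30795222]
yaw 0.037 xyz [18.822  2.236  3.637] at [ 0.3936 -0.3768  0.2227] 92.15
```

```bash
python3 -m jog '[[1,0,0,0,0.037],[1,1,0.12,0,0],[1,1,0.12,0,0],[1,1,0.12,0,0],[1,1,0.12,0,0],[1,1,0.12,0,0],[1,1,0.12,0,0],[1,1,0.12,0,0],[1,1,0.12,0,0],[1,1,0.12,0,0],[1,1,0.12,0,0],[1,1,0.12,0,0]]'
python3 -m jog '[[1,1,0.12,0,0],[1,1,0.12,0,0],[1,1,0.12,0,0],[1,1,0.12,0,0],[1,1,0.12,0.4,0],[1,1,0.12,0.7,0],[1,1,0.12,0.8,0],[1,0.8,0.12,0.8,0],[1,0,0,0.8,0],[1,0,0,0,0],[1,0,0,0,0],[1,0,0,0,0]]'
python3 - <<'E'
from h import *
go(.4345,.0005,.0375,90.5);print(env.get_obs()['qpos'])
c=read_camera("top");a=c["color"][190:300,390:510,::-1];cv2.imwrite("pics/c5.png",cv2.resize(a,None,fx=4,fy=4,interpolation=2))
E
```

```text
time_s: 49.62
tool_pos: [0.4177, -0.1556, 0.2226]
tool_rot: [180.0, -0.0, 90.5]
force: [-0.3, -0.2, -0.6]
grip_width: 0.0869
grasp_force: 0.0
time_s: 50.62
tool_pos: [0.4358, -0.0008, 0.1533]
tool_rot: [179.9, -0.0, 90.5]
force: [-0.3, 0.2, 0.5]
grip_width: 0.0871
grasp_force: 0.0
yaw 0.0 xyz [ 0.065 -0.066  5.789] at [ 0.4358 -0.0008  0.1533] 90.51
[-30.07954903  -5.56760209  25.58348055 119.16768646   2.63097753
  65.81416988  -5.1710981 ]
```

View pics/c5.png

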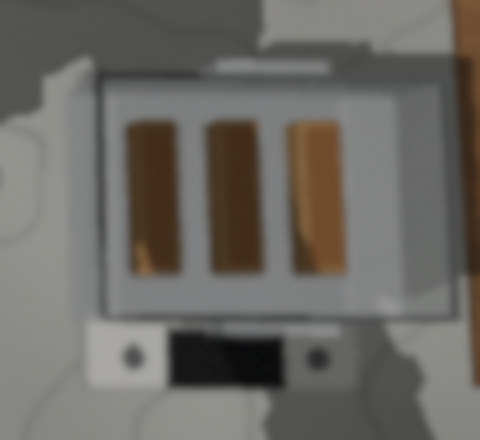

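All three rusks lie flat in the container, at crop positions (153,198), (235,198) and (318,198), below the rim. Now the lid.

```bash
python3 -m jog '[[1,0.06,-0.07,0.9,0],[1,0,0,1,0],[1,0,0,1,0],[1,0,0,1,0],[1,0,0,0.9,0],[1,0,0,0.6,0],[1,0,0,0.37,0],[1,0,0,0,0],[1,0,0,0,0],[0.4,0,0,0,0],[0.4,0,0,0,0],[0.4,0,0,0,0]]'
python3 -m jog '[[0,0,0,0,0],[0,0,0,0,0],[0,0,0,0,0],[0,0,0,0,0],[0,0,0,0,0],[0,0,0,0,0],[0,0,0,0,0],[0,0,0,0,0],[0,0,0,0,0],[0,0,0,0,0],[0,0,0,0,0]]' 40
python3 -m jog '[[0,0,0,-0.3,0],[0,0,0,-0.7,0],[0,0,0,-1,0],[0,0,0,-1,0],[0,0,0,-1,0],[0,0,0,-1,0],[0,0,0,-1,0],[0,0,0,-1,0],[0,0,0,-1,0],[0,0,0,-1,0],[0,0,0,0,0],[0,0,0,0,0]]'
python3 -c "
from h import *
go(.391,-.328,.22,89.5)
print(env.get_obs()['qpos'])"
```

```text
time_s: 51.67
tool_pos: [0.4344, 0.001, 0.0375]
tool_rot: [179.9, -0.0, 90.6]
force: [-0.0, 0.4, -0.6]
grip_width: 0.0744
grasp_force: 0.0
time_s: 52.58
tool_pos: [0.434, 0.001, 0.037]
tool_rot: [180.0, -0.0, 90.6]
force: [-0.5, -0.2, -0.2]
grip_width: 0.0136
grasp_force: 40.0
time_s: 53.58
tool_pos: [0.4343, 0.0009, 0.2177]
tool_rot: [179.9, -0.0, 90.6]
force: [-0.1, -0.3, -1.3]
grip_width: 0.0138
grasp_force: 40.0
yaw 0.024 xyz [-16.465  -2.019  -0.115] at [0.4343 0.0009 0.2177] 90.59
[-30.66851206  -9.27042913  24.67199185 114.4347791    3.9853472
  73.92253791  -6.78635059]
```

```bash
python3 -m jog '[[0,0,0,0,0.024],[0,-0.5,-0.06,0,0],[0,-0.9,-0.1,0,0],[0,-0.9,-0.1,0,0],[0,-0.9,-0.1,0,0],[0,-0.9,-0.1,0,0],[0,-0.9,-0.1,0,0],[0,-0.9,-0.1,0,0],[0,-0.9,-0.1,0,0],[0,-0.9,-0.1,0,0],[0,-0.9,-0.1,0,0],[0,-0.9,-0.1,0,0]]'
python3 -m jog '[[0,-0.9,-0.12,0,0],[0,-0.9,-0.12,0,0],[0,-0.9,-0.12,0,0],[0,-0.9,-0.12,0,0],[0,-0.9,-0.12,0,0],[0,-0.9,-0.12,0,0],[0,-0.9,-0.12,0,0],[0,-0.5,-0.1,0,0],[0,0,0,0,0],[0,0,0,0,0],[0,0,0,0,0]]'
python3 -c "
from h import *
print(env.get_obs()['grasp_force'])
go(.391,-.328,.18,89.5);lid(.199,.391,-.328);rim(.15)"
```

```text
time_s: 54.58
tool_pos: [0.4096, -0.1903, 0.2157]
tool_rot: [-179.9, -0.0, 89.5]
force: [-0.2, -0.6, -1.7]
grip_width: 0.0137
grasp_force: 40.0
time_s: 55.5
tool_pos: [0.3908, -0.3238, 0.2162]
tool_rot: [-179.9, -0.1, 89.5]
force: [0.5, -0.3, -2.0]
grip_width: 0.0141
grasp_force: 40.0
39.99976512975991
yaw 0.001 xyz [-0.209  0.011  1.811] at [ 0.3908 -0.3238  0.2162] 89.54
top plate 3220 ((391.11566162109375, -254.1987762451172), (132.29039001464844, 154.8143310546875), 89.61336517333984) 0.1975
top plate 172 ((454.8466796875, -366.4163818359375), (26.424997329711914, 38.09808349609375), 1.3143384456634521) 0.1973
top bar 90 ((390.05682373046875, -294.5522766113281), (31.937969207763672, 11.496413230895996), 89.60215759277344) 0.225
side plate 5855 ((389.93145751953125, -323.3272705078125), (272.49755859375, 158.8278045654297), 89.23297882080078) 0.1978
side bar 181 ((387.02349853515625, -346.9746398925781), (20.945653915405273, 46.64584732055664), 18.95075798034668) 0.2249
top 99 ((365.095947265625, -237.37486267089844), (190.38841247558594, 86.11680603027344), 34.05802536010742) 0.1485 [-0.0022 -0.0112  0.1481]
side 1013 ((386.54083251953125, -328.5690002441406), (158.89300537109375, 222.83615112304688), 0.44795772433280945) 0.1494 [0.0251 0.0007 0.1495]
```

```bash
python3 -m jog '[[0,-0.27,0.06,0.3,0],[0,0,0,0.5,0],[0,0,0,0.4,0],[0,0,0,0.2,0],[0,0,0,0,0],[0,0,0,0,0],[0,0,0,0,0],[0,0,0,0,0]]'
python3 - <<'E'
from h import *
go(.392,-.3288,.176,89.5);lid(.167,.391,-.328)
c=read_camera("side");a=c["color"][250:390,290:470,::-1];cv2.imwrite("pics/c6.png",cv2.resize(a,None,fx=4,fy=4,interpolation=2))
E
```

```text
time_s: 56.37
tool_pos: [0.3925, -0.3302, 0.1893]
tool_rot: [180.0, 0.0, 89.5]
force: [0.0, 0.1, -1.8]
grip_width: 0.0139
grasp_force: 40.0
yaw 0.0 xyz [ 0.072 -0.027  0.664] at [ 0.3925 -0.3302  0.1893] 89.52
top plate 3036 ((393.01251220703125, -260.4192810058594), (131.91448974609375, 155.37356567382812), 89.07801055908203) 0.1704
top plate 158 ((457.24676513671875, -372.2933654785156), (24.82564353942871, 36.8862190246582), 1.1658819913864136) 0.1703
top bar 97 ((391.3455810546875, -300.181640625), (33.49735641479492, 13.17590045928955), 88.9255599975586) 0.1977
side plate 5720 ((391.10626220703125, -329.9256591796875), (271.1147766113281, 159.0916290283203), 89.78163146972656) 0.1708
side bar 197 ((385.5909729003906, -355.4627990722656), (37.806114196777344, 31.524545669555664), 72.43547821044922) 0.1964
```

View pics/c6.png

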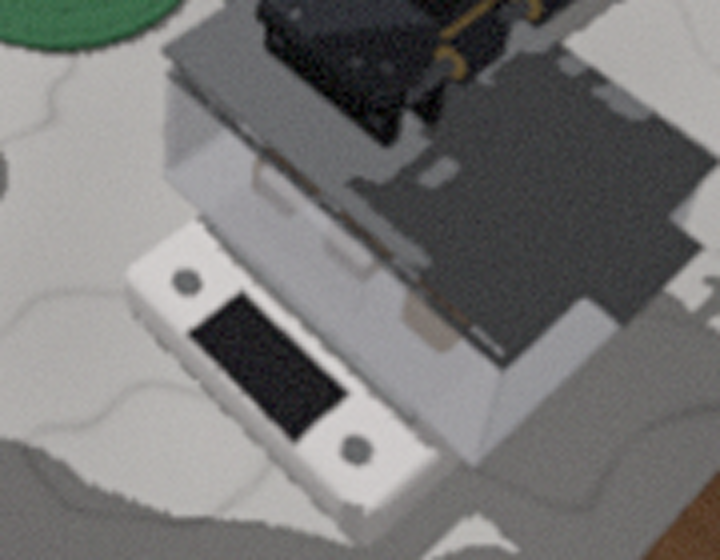

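The lid is just above the rim and lined up with it in the crop, with a thin gap along (180,80) to (500,355). I'll shift 1 mm and lower.

```bash
python3 -m jog '[[0,0.065,-0.01,0.15,0],[0,0,0,0.15,0],[0,0,0,0.1,0],[0,0,0,0.1,0],[0,0,0,0.08,0],[0,0,0,0,0],[0,0,0,0,0],[0,0,0,0,0]]'
python3 -c "
from h import *
go(.392,-.3288,.176,89.5);lid(.157,.391,-.328)"
```

```text
time_s: 57.18
tool_pos: [0.3921, -0.3289, 0.1774]
tool_rot: [180.0, 0.0, 89.5]
force: [-0.1, -0.3, -1.8]
grip_width: 0.0139
grasp_force: 40.0
yaw 0.0 xyz [ 0.003 -0.007  0.069] at [ 0.3921 -0.3289  0.1774] 89.52
top plate 2975 ((391.27471923828125, -258.7313232421875), (130.09072875976562, 161.06044006347656), 89.90467834472656) 0.1585
top plate 154 ((456.10772705078125, -370.41436767578125), (36.009700775146484, 25.19049835205078), 89.77648162841797) 0.1585
top bar 86 ((390.5012512207031, -298.1868591308594), (31.435426712036133, 11.839157104492188), 89.96292114257812) 0.1861
side plate 5655 ((389.6247253417969, -328.82220458984375), (158.7169647216797, 271.4693603515625), 0.37100860476493835) 0.1589
side bar 174 ((386.55657958984375, -352.3734130859375), (17.810832977294922, 44.54551696777344), 18.89286231994629) 0.1852
```

Rib is inside without contact force; lower to seat, release, retreat.

```bash
python3 -m jog '[[0,0,0,0.07,0],[0,0,0,0.06,0],[0,0,0,0,0],[0,0,0,0,0],[0,0,0,0,0]]'
python3 -m jog '[[0.3,0,0,0,0],[0.5,0,0,0,0],[0.7,0,0,0,0],[0.8,0,0,0,0],[0.8,0,0,0,0],[0.8,0,0,0,0],[0.8,0,0,0,0]]'
python3 -m jog '[[0.8,0,0,-0.7,0],[0.8,0,0,-0.9,0],[0.8,0,0,-1,0],[0.8,0,0,-1,0],[0.8,0,0,-1,0],[0.8,0.5,0,-0.5,0],[0.8,1,0.1,0,0],[0.8,1,0.1,0,0],[0.8,1,0.1,0,0],[0.8,1,0.1,0,0],[0.8,1,0.1,0,0],[0.8,1,0.1,0,0]]'
python3 -m jog '[[0.8,1,0.1,0,0],[0.8,1,0.1,0,0],[0.8,1,0.1,0,0],[0.8,1,0.1,0,0],[0.8,1,0.1,0,0],[0.8,1,0.1,0,0],[0.8,1,0.1,0,0],[0.8,1,0.1,0,0],[0.8,0,0,0,0],[0.8,0,0,0,0]]'
python3 - <<'E'
from h import *
lid(.157,.391,-.328)
for n in("top","side"):
    c=read_camera(n);W=cloud(c);x,y,z=np.moveaxis(W,2,0)
    P=W[(abs(z-.157)<.01)&(abs(x-.391)<.1)&(abs(y+.328)<.14)];print(np.linalg.lstsq(np.c_[P[:,:2]-[.39,-.328],np.ones(len(P))],P[:,2],rcond=None)[0].round(4))
    cv2.imwrite(f"pics/{n}7.png",c["color"][:,:,::-1])
a=cv2.resize(cv2.imread("pics/side7.png")[240:400,270:490],(770,560),interpolation=2);cv2.imwrite("pics/c7.png",a)
E
```

```text
time_s: 57.7
tool_pos: [0.3923, -0.3289, 0.175]
tool_rot: [180.0, -0.0, 89.5]
force: [-0.4, 0.6, 2.7]
grip_width: 0.0138
grasp_force: 40.0
time_s: 58.28
tool_pos: [0.3921, -0.3287, 0.1747]
tool_rot: [-180.0, -0.0, 89.5]
force: [-0.4, 0.9, -0.1]
grip_width: 0.0526
grasp_force: 0.0
time_s: 59.28
tool_pos: [0.4052, -0.198, 0.2768]
tool_rot: [180.0, -0.0, 89.5]
force: [-0.4, 0.4, 0.2]
grip_width: 0.0693
grasp_force: 0.0
time_s: 60.12
tool_pos: [0.4225, -0.0384, 0.2766]
tool_rot: [-180.0, 0.0, 89.7]
force: [-0.5, 0.3, 0.6]
grip_width: 0.0696
grasp_force: 0.0
top plate 6156 ((391.77850341796875, -328.3052978515625), (271.9949951171875, 162.54408264160156), 87.54034423828125) 0.1561
top bar 232 ((390.5532531738281, -327.77691650390625), (91.00981903076172, 12.07258415222168), 89.56794738769531) 0.1834
side plate 7532 ((391.31231689453125, -328.81719970703125), (271.9824523925781, 159.98641967773438), 89.22222137451172) 0.1566
side bar 349 ((390.7112731933594, -329.7591552734375), (16.726043701171875, 87.83345794677734), 0.8209399580955505) 0.1836
[-0.0005  0.0003  0.1561]
[0.0064 0.0019 0.1566]
```

View pics/c7.png

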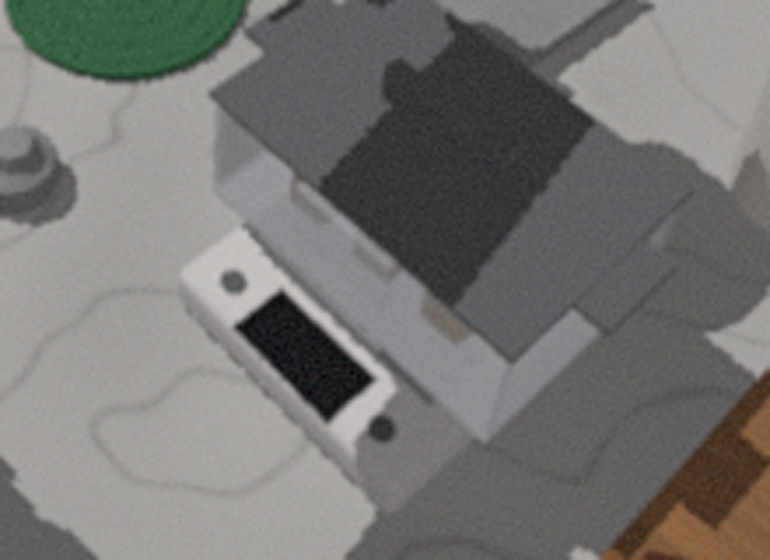

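View pics/top7.png

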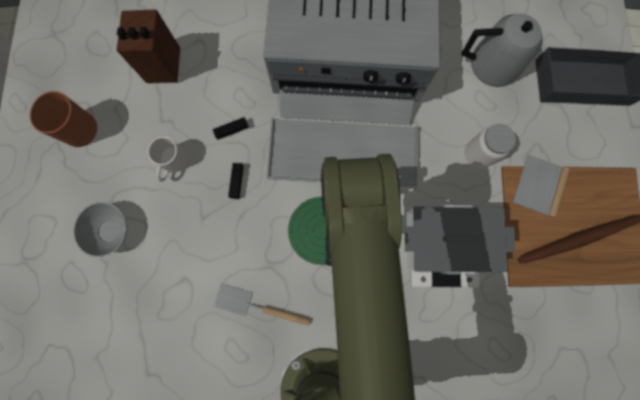

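The lid sits flush on the container all round (edge from (215,95) to (515,360) in the crop). The closed container is centred on the scale at top-view (460,240), the tray is empty, and the mug at (162,152) and jar at (492,145) are where they were.

```bash
python3 -c "
from cell import env
print(env.sign_off())"
```

```text
the job is handed in; nothing more can be done
None
```

Job handed in: all three rusks are in the container, its lid is flush and it is centred on the scale; the mug and white jar were not moved.

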